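# Free the eccentric stop and clamp a wet panel

## Task

Clamp the freshly painted wooden panel against the fence of the panel clamp: first turn the eccentric cam to its low point, so that its lever points straight at the fence, by pushing the lever's upright pin round with the fingertips, and only then push the slide forward by its upright push plate until the panel sits flush against the fence. Push gently with closed fingers; do not grip or lift anything, do not touch the wet panel, and leave the ink bottles, cup and eraser where they are.

Things in the scene. Friction and masses are not known exactly. Their poses are not given: they have to be found in the camera images.
- clamp: the panel clamp, fixed to the table: a plywood base board 310 x 270 x 12 mm (x from -120 to +190 mm, y from -125 to +145 mm of its origin). Origin at the table's surface; its x axis points along the slide's travel towards the fence, y to the left, z up. The slide runs along the line y = +25 mm. The fence is a wooden bar 30 x 150 mm, its top 42 mm above the table. Two low aluminium guide rails (tops 26 mm above the table) flank the slide bar. Everything is on the base board
- cam_pivot (a point): the cam's vertical turning axis, at clamp x +20, y -65 mm, 28 mm above the table (top of the cam disc). The cam is an aluminium disc 52 mm across, 14 mm thick, its centre 14 mm off the axis, under the lever: its edge faces the slide's follower arm 12 mm from the axis at the low point, 40 mm at the high point
- lever_pin (a point): point on the axis of the upright black pin at the lever's end, 65 mm from the pivot: pin 14 mm across, from 36 to 81 mm above the table, this point 65 mm above the table. The steel lever under it is 14 mm wide, its top 37 mm above the table, and lies over the fat side of the cam
- cam (a joint): angle of the cam, rad: 0 = low point (lever points at the fence, along the clamp's +x), growing clockwise seen from above, so the lever's direction is clamp x turned by minus this value; 3.14 would be the high point. Stops at -0.6 and 3.0; it starts between 1.3 and 2.5, with the lever out on the right-hand side or back towards the robot. Stiff (about 2.5 N at the pin) and stays where it is left
- slide (a joint): travel of the slide towards the fence, m: starts at 0 to 0.005; with the cam at its low point it can go to 0.036, and the panel meets the fence at 0.034; the cam stops it at 0.008 + 0.014 (1 + cos of the cam angle). About 3 N to push; stays where it is left
- push_face (a point): centre of the rear face (towards the robot) of the slide's upright wooden push plate, 80 mm wide, 12 mm thick, from 13 to 63 mm above the table; this point 38 mm above the table; push it along the clamp's +x. On the slide's right a steel follower arm (top 27 mm above the table) reaches out behind the cam
- jaw_face (a point): centre of the front face of the slide's wooden jaw (84 mm wide, from 13 to 32 mm above the table), which pushes the panel
- fence_face (a point): centre of the fence's face towards the slide, 30 mm above the table; the panel must finally lie against it
- panel_center (a point): centre of the loose painted wooden panel, 90 mm (along the clamp's x) x 110 mm x 18 mm, lying on the base board (top face 30 mm above the table) between jaw and fence, with a gap at both; wet, not to be touched
- ink_a: amber ink bottle standing on the base board to the left of the slide, 44 mm across, 62 mm high; to be left alone; origin at the centre of its underside
- ink_b: small black ink bottle on the base board to the left of the slide, 28 mm across, 50 mm high; to be left alone; origin at the centre of its underside
- eraser: dark eraser 38 x 24 x 13 mm lying on the base board's near right corner; to be left alone; origin at the centre of its underside
- ink_c: black ink bottle on the table, 50 mm across, 70 mm high; to be left alone; origin at the centre of its underside
- ink_d: amber ink bottle on the table, 50 mm across, 70 mm high; to be left alone; origin at the centre of its underside
- ink_e: grey ink bottle on the table, 50 mm across, 70 mm high; to be left alone; origin at the centre of its underside
- water_cup: open black cup on the table, 72 mm across, 75 mm high; to be left alone; origin at the centre of its underside
- panel: the same panel; origin at the centre of its underside, x axis along its 90 mm side

How it is judged:
By the outcome, as a careful person would: the job done as asked, in the order asked, and still so for the second after the job is handed in, with the robot touching nothing.
It also fails if it takes over 64 s, if anything falls off the work surface, if the arm or the gripper's body presses on something with over 40 N, if the wrist force passes 120 N, or if a joint passes its speed limit or range.

## Robot

A 7-joint arm with a two-finger parallel gripper is mounted at the origin on the work surface. World frame = base frame: x ahead of the robot, y to its left, z up, the work surface at z = 0. Lengths are in m, angles in rad, forces in N, time in s.
With the tool pointing down it reaches from about 0.425 to 0.8 m from the base axis. Payload 8.3 kg.
Tool frame: the origin (TCP) lies between the finger pads; the fingertips stand 14 mm ahead of it and the grasp point (between the pads) lies 5 mm behind it (r.tcp_to_tips is the distance from the TCP to the fingertips, in m); z points along the fingers, y is the line along which they close (so a half turn about z gives the same grasp; the last joint's range is limited). The gripper opens to 85 mm and grips with 20 to 120 N. Pads are 22 mm wide; open, the fingers measure 114 mm over their backs; the gripper's body (76 mm by 85 mm) begins 54 mm behind the grasp point. The pads swing forward as they close: fully open they stand 13 mm farther back than shut.
Start: joints at [1.232, 0.383, 0.016, 1.37, -0.006, 1.388, -0.046], TCP at [0.17, -0.601, 0.219] pointing down, gripper open.
Joint ranges: [-2.95, 2.95], [-0.25, 2.06], [-1.52, 1.56], [0.18, 2.33], [-1.44, 4.58], [0.02, 2.06], [-3.01, 3.01]. Speed limits (rad/s): [2.39, 2.39, 3.01, 3.01, 3.14, 3.14, 3.14].

## Interface

Orientations are given as a unit quaternion [w, x, y, z].
In Python, from workcell import r gives the robot as it stands. The module is installed in compiled form; this text tells all that it offers.
- The arm moves only by the tool carry_out, never from a script. Its argument "steps" is a list of rows, each an object of numbers: "x", "y", "z": the shift along the world's x, y, z in cm; "turn": the turn about the world's z in degrees; "hand": the finger opening in cm, from 0 to 8.54. In form: [{"x": .., "y": .., "z": .., "turn": .., "hand": ..}, ...]. A call has 1 to 20 rows; each row is the pose to reach, as a shift and turn from the pose commanded when the call began; what a row does not reach only later rows make up. A row lasts 1/8 s, in which the tool goes at most 62.5 mm and 10.7 degrees, less where a joint would pass 70% of its speed; a pose out of reach is approached as far as the arm can. A call with a gripper value outside its range is refused whole. The fingers move at their own pace and stop on an object; "grip_force" is the grip in N (left out, the last holds). Time passes only in rows, so rows that repeat a pose let the fingers close. It gives the time, the measured TCP pose, the force, the opening and the grip force at its end, in the units of the state.
- r.get_state(): the state, without advancing time (a new reading comes with each control period).
- r.camera(name): name is "side" or "top"; returns a dict with "pixels" (420x560x3 uint8, red, green, blue), "intrinsics" (3x3 intrinsics, pixels), "dist_coeffs" ([k1, k2, p1, p2, k3] as OpenCV has them; the pictures are not rectified), "world_from_camera" (4x4, takes a point from camera to world coordinates). Camera axes: x right, y up, looking along -z (the intrinsics and any distortion apply to the point x, -y, -z); pixel columns grow to the right and rows downward; lengths in m; the calibration is good to about 2 mm. A picture is of the moment at which its call begins. There is no depth.
- r.close_job(): hands the job in; it is judged then, once.
The state is a dict: "time": time; "joint_positions": joint angles; "dq": joint speeds; "joint_torque": joint torques, N m; "tcp_pos": TCP position; "orientation": TCP orientation; "contact_force": force on the tool from outside, world axes, zero at the start; "moment": the same for the moment, N m; "opening": finger opening in m; "finger_force": force on a finger pad.
Only numpy, scipy, OpenCV 4.12 (cv2) and the standard library are available. Lean on these libraries where they do the work, as an engineer would, in place of code of your own. Each camera call takes 0.05 s, during which the arm holds its last target. There are 200 camera calls.

## Working session

There is one attempt and no reset: what is moved stays moved. The work goes in short steps, Python scripts to look and compute and a tool call to move; the robot and the scene stay as the last step left them, time stands still between calls to the robot, and variables do not carry over. Pictures are saved under pics/ and viewed, at most 10 in all, crops included, and the job is handed in when it is done.

Besides the shell and the picture viewer there is one more tool, called after "Emit:" as name(argument=value, ...), one argument or row to a line, values as JSON. carry_out: Moves the arm, as the interface text tells. Its arguments: {"type":"object","properties":{"steps":{"type":"array","items":{"type":"object","properties":{"x":{"type":"number"},"y":{"type":"number"},"z":{"type":"number"},"turn":{"type":"number"},"hand":{"type":"number"}}}},"grip_force":{"type":"number"}},"required":["steps"]}

```bash
mkdir -p pics; cat > h.py <<'E'
import numpy as np, cv2
from workcell import r
def cam(n):
    c=r.camera(n); return c
def save(c,f): cv2.imwrite(f,cv2.cvtColor(c["pixels"],cv2.COLOR_RGB2BGR))
F=np.diag([1,-1,-1.])
def ray(c,uv):
    K=np.array(c["intrinsics"]);d=np.array(c["dist_coeffs"]);T=np.array(c["world_from_camera"])
    p=cv2.undistortPoints(np.array(uv,float).reshape(-1,1,2),K,d).reshape(-1,2)
    v=np.c_[p,np.ones(len(p))]@F@T[:3,:3].T
    return T[:3,3],v
def onz(c,uv,z):
    o,v=ray(c,uv); z=np.broadcast_to(z,len(v)); return o+v*((z-o[2])/v[:,2])[:,None]
def proj(c,P):
    K=np.array(c["intrinsics"]);d=np.array(c["dist_coeffs"]);T=np.array(c["world_from_camera"])
    q=(np.array(P,float).reshape(-1,3)-T[:3,3])@T[:3,:3]@F
    return cv2.projectPoints(q,np.zeros(3),np.zeros(3),K,d)[0].reshape(-1,2)
E
python3 - <<'E'
from h import *
for n in("top","side"):
    c=cam(n); save(c,f"pics/{n}0.png"); print(n,np.round(c["world_from_camera"],3).tolist())
s=r.get_state();print(s["tcp_pos"],s["orientation"],r.tcp_to_tips,s["time"])
E
```

```text
top [[0.019, 0.992, -0.123, 0.437], [-1.0, 0.018, -0.008, -0.011], [-0.006, 0.123, 0.992, 1.242], [0.0, 0.0, 0.0, 1.0]]
side [[-0.89, 0.318, -0.327, 0.25], [-0.456, -0.589, 0.667, 0.692], [0.02, 0.743, 0.669, 0.783], [0.0, 0.0, 0.0, 1.0]]
[ 0.17011018 -0.60089438  0.21815636] [-8.99444448e-04  9.90498982e-01  1.37517040e-01 -1.44015400e-04] 0.014 0.1
```

View pics/top0.png

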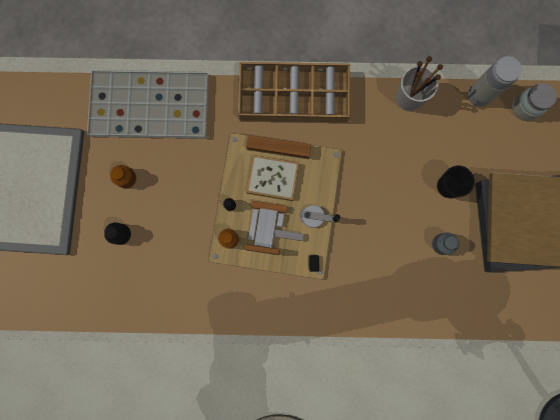

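View pics/side0.png

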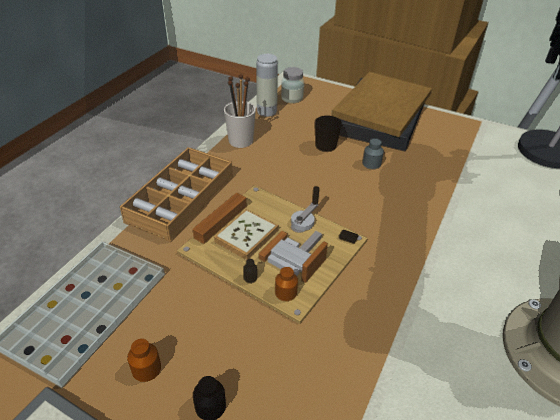

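The top view shows the clamp with corners at about (231,134), (343,150), (323,279) and (209,262). The pivot is near (312,216) and the pin near (337,218), so the lever points right. The push plate is near (262,250), and ink_a sits close to it at (228,238). I'll enlarge that area and fit the pose.

```bash
cat >> h.py <<'E'
from scipy.optimize import least_squares
def W(p,P):
    P=np.array(P,float);c,s=np.cos(p[2]),np.sin(p[2])
    return np.c_[p[0]+c*P[:,0]-s*P[:,1],p[1]+s*P[:,0]+c*P[:,1],P[:,2]]
E
python3 - <<'E'
from h import *
t=cam("top");s=cam("side")
img=cv2.cvtColor(t["pixels"],cv2.COLOR_RGB2BGR)
C=np.array([[.19,.145,.012],[.19,-.125,.012],[-.12,-.125,.012],[-.12,.145,.012]])
tu=np.array([[231,134],[343,150],[323,279],[209,262]],float)
su=np.array([[178,251],[258,186],[367,239],[301,320]],float)
f=lambda p:np.r_[(proj(t,W(p,C))-tu).ravel(),(proj(s,W(p,C))-su).ravel()]
q=least_squares(f,[.45,0,-.15],loss="soft_l1");p=q.x;print(p,np.round(f(p).reshape(-1,2),1).tolist())
print("pivot",W(p,[[.02,-.065,.028]]))
# pin top from both views (rough)
print("pin top (top cam)",onz(t,[[337,218]],.081)-W(p,[[.02,-.065,.081]]))
b=cv2.resize(img[125:290,200:355],None,fx=5,fy=5,interpolation=cv2.INTER_CUBIC)[:600*5//3]
b=cv2.resize(img[195:285,205:350],None,fx=5.5,fy=5.5,interpolation=cv2.INTER_CUBIC)
cv2.imwrite("pics/topz.png",b)
si=cv2.cvtColor(s["pixels"],cv2.COLOR_RGB2BGR)
cv2.imwrite("pics/sidez.png",cv2.resize(si[180:325,175:375],None,fx=4,fy=4,interpolation=cv2.INTER_CUBIC))
E
```

```text
[ 0.55378284  0.01201656 -0.13876953] [[-0.4, -1.3], [-0.3, -0.1], [0.4, 1.2], [-1.0, -0.3], [0.1, -1.4], [-2.3, -1.3], [2.4, -1.1], [0.3, 1.4]]
pivot [[ 0.56459948 -0.05512508  0.028     ]]
pin top (top cam) [[-9.46321512e-03 -6.39478201e-02 -4.16333634e-17]]
```

View pics/topz.png

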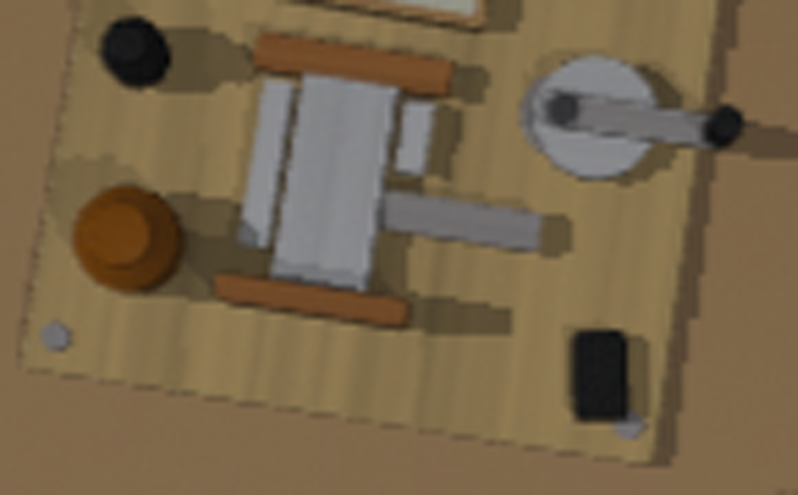

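View pics/sidez.png

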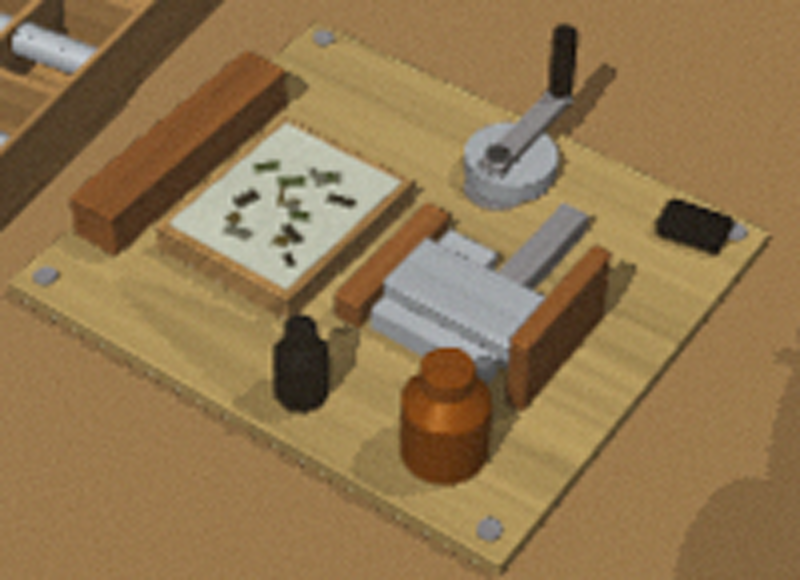

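```bash
python3 - <<'E'
from h import *
t=cam("top");s=cam("side")
tz=lambda a:np.array(a)/5.5+[205,195]; sz=lambda a:np.array(a)/4+[175,180]
C=np.array([[.19,.145,.012],[.19,-.125,.012],[-.12,-.125,.012],[-.12,.145,.012]])
tu=np.r_[[[231,134],[343,150]],tz([[655,463],[20,370]])]
su=sz([[10,292],[318,23],[770,237],[500,570]])
def model(p):
    a=p[3]; pin=[.02+.065*np.cos(a),-.065-.065*np.sin(a),.081]
    pv=[.02,-.065,.040]
    X=W(p,[pin,pv])
    return np.r_[(proj(t,W(p,C))-tu).ravel(),(proj(s,W(p,C))-su).ravel(),(proj(t,X)-tz([[728,122],[564,106]])).ravel(),(proj(s,X)-sz([[566,32],[498,152]])).ravel()]
q=least_squares(model,[.55,0.01,-.14,1.5],loss="soft_l1");p=q.x
print(p,np.round(model(p).reshape(-1,2),1).tolist())
a=p[3]
def loc(P):
    d=P[:,:2]-p[:2];c,s_=np.cos(p[2]),np.sin(p[2]);return np.c_[d@[c,s_],d@[-s_,c]]
print("pin",W(p,[[.02+.065*np.cos(a),-.065-.065*np.sin(a),.065]]),"pivot",W(p,[[.02,-.065,.028]]))
print("plate top corners local",loc(onz(t,tz([[218,275],[410,302],[406,326],[214,298]]),.063)))
print("plate side local",loc(onz(s,sz([[608,250],[514,345]]),.063)))
print("jaw top",loc(onz(t,tz([[258,35],[452,65]]),.032)))
print("ink_a top",loc(onz(t,tz([[113,235]]),.062)), "ink_a base side",loc(onz(s,sz([[445,450]]),.012)))
print("ink_b",loc(onz(t,tz([[132,48]]),.062)), "eraser",loc(onz(t,tz([[600,375]]),.025)))
E
```

```text
[ 0.55468194  0.01290034 -0.13279353  1.56039805] [[-1.3, -1.4], [-1.1, -0.8], [-0.7, 0.4], [-0.7, -0.5], [-0.0, -2.8], [0.2, -0.9], [1.2, -1.5], [1.3, -1.0], [-0.5, -0.5], [-0.6, 0.3], [0.5, -0.1], [0.9, -0.2]]
pin [[ 0.55796378 -0.1186892   0.065     ]] pivot [[ 0.56589963 -0.05417546  0.028     ]]
plate top corners local [[-0.07075784  0.06267324]
 [-0.06982389 -0.01583461]
 [-0.07962068 -0.01570504]
 [-0.08017037  0.06278866]]
plate side local [[-0.07608108 -0.01331022]
 [-0.07221221  0.06799685]]
jaw top [[ 0.03216919  0.06481776]
 [ 0.03185481 -0.0175885 ]]
ink_a top [[-0.06113751  0.10751175]] ink_a base side [[-0.05923996  0.10504762]]
ink_b [[0.01552731 0.11238952]] eraser [[-0.08644629 -0.09779632]]
```

```bash
python3 - <<'E'
from h import *
p=np.array([.55468,.0129,-.1328]);st=r.get_state()
x0=np.array(st["tcp_pos"]);d=.018
for th in np.deg2rad([-90,-80,-70,-60,-50,-40,-30,-20,-10,0]):
    u=np.array([np.cos(th),np.sin(th)]);t=np.array([-u[1],u[0]])
    L=np.array([.02,-.065])+.065*u-d*t
    w=W(p,[[*L,.06]])[0]
    print(round(np.rad2deg(th)),np.round((w-x0)*100,2),"local",np.round(L,3), "turn",round(np.rad2deg(th)+90-7.6-15.8,1))
print("start",np.round((W(p,[[-.025,-.13,.06]])[0]-x0)*100,2))
E
```

```text
-90 [ 36.93  48.5  -15.87] local [ 0.002 -0.13 ] turn -23.4
-80 [ 38.04  48.13 -15.87] local [ 0.014 -0.132] turn -13.4
-70 [ 39.21  47.97 -15.87] local [ 0.025 -0.132] turn -3.4
-60 [ 40.38  48.   -15.87] local [ 0.037 -0.13 ] turn 6.6
-50 [ 41.53  48.25 -15.87] local [ 0.048 -0.126] turn 16.6
-40 [ 42.62  48.69 -15.87] local [ 0.058 -0.121] turn 26.6
-30 [ 43.62  49.31 -15.87] local [ 0.067 -0.113] turn 36.6
-20 [ 44.5   50.09 -15.87] local [ 0.075 -0.104] turn 46.6
-10 [ 45.22  51.02 -15.87] local [ 0.081 -0.094] turn 56.6
0 [ 45.77  52.06 -15.87] local [ 0.085 -0.083] turn 66.6
start [ 34.25  48.85 -15.87]
```

Emit:
carry_out(
  steps=[
    {"z": 4,"hand": 0},
    {"x": 4,"y": 5,"z": 6,"hand": 0},
    {"x": 8,"y": 10,"z": 6,"turn": -4,"hand": 0},
    {"x": 12,"y": 15,"z": 6,"turn": -8,"hand": 0},
    {"x": 16,"y": 20,"z": 6,"turn": -12,"hand": 0},
    {"x": 20,"y": 26,"z": 6,"turn": -16,"hand": 0},
    {"x": 24,"y": 32,"z": 6,"turn": -20,"hand": 0},
    {"x": 28,"y": 38,"z": 6,"turn": -23,"hand": 0},
    {"x": 32,"y": 44,"z": 4,"turn": -23,"hand": 0},
    {"x": 34,"y": 48,"z": 2,"turn": -23,"hand": 0},
    {"x": 34,"y": 48,"z": 0,"turn": -23,"hand": 0},
    {"x": 34,"y": 48,"z": 0,"turn": -23,"hand": 0},
  ],
)

```text
$.steps[0]: bad value
```

Emit:
carry_out(
  steps=[
    {"x": 0,"y": 0,"z": 4,"turn": 0,"hand": 0},
    {"x": 4,"y": 5,"z": 6,"turn": 0,"hand": 0},
    {"x": 8,"y": 10,"z": 6,"turn": -4,"hand": 0},
    {"x": 12,"y": 15,"z": 6,"turn": -8,"hand": 0},
    {"x": 16,"y": 20,"z": 6,"turn": -12,"hand": 0},
    {"x": 20,"y": 26,"z": 6,"turn": -16,"hand": 0},
    {"x": 24,"y": 32,"z": 6,"turn": -20,"hand": 0},
    {"x": 28,"y": 38,"z": 6,"turn": -23,"hand": 0},
    {"x": 32,"y": 44,"z": 4,"turn": -23,"hand": 0},
    {"x": 34,"y": 48,"z": 2,"turn": -23,"hand": 0},
    {"x": 34,"y": 48,"z": 0,"turn": -23,"hand": 0},
    {"x": 34,"y": 48,"z": 0,"turn": -23,"hand": 0},
  ],
)

```text
time: 1.8
tcp_pos: [0.5098, -0.1177, 0.2167]
orientation: [-0.001, 0.998, -0.06, -0.002]
contact_force: [-0.5, -0.3, -0.3]
opening: 0.0
finger_force: 0.0
```

Emit:
carry_out(
  steps=[
    {"x": 0,"y": 0.6,"z": -4,"turn": 0,"hand": 0},
    {"x": 0,"y": 0.6,"z": -8,"turn": 0,"hand": 0},
    {"x": 0,"y": 0.6,"z": -12,"turn": 0,"hand": 0},
    {"x": 0,"y": 0.6,"z": -14.5,"turn": 0,"hand": 0},
    {"x": 0,"y": 0.6,"z": -15.7,"turn": 0,"hand": 0},
    {"x": 0,"y": 0.6,"z": -15.7,"turn": 0,"hand": 0},
    {"x": 0,"y": 0.6,"z": -15.7,"turn": 0,"hand": 0},
  ],
)

```text
time: 2.68
tcp_pos: [0.5111, -0.1159, 0.0635]
orientation: [0.0, 0.998, -0.063, 0.001]
contact_force: [-0.3, -0.1, 0.1]
opening: 0.0002
finger_force: 0.0
```

```bash
python3 - <<'E'
from h import *
c=cam("side")
im=cv2.cvtColor(c["pixels"],cv2.COLOR_RGB2BGR)
cv2.imwrite("pics/s1.png",cv2.resize(im[120:320,175:400],None,fx=3,fy=3,interpolation=cv2.INTER_CUBIC))
s=r.get_state();print(s["tcp_pos"],s["contact_force"])
E
```

```text
[ 0.51120599 -0.11572863  0.06349092] [ 0.21155776 -1.20197871  0.5725997 ]
```

View pics/s1.png

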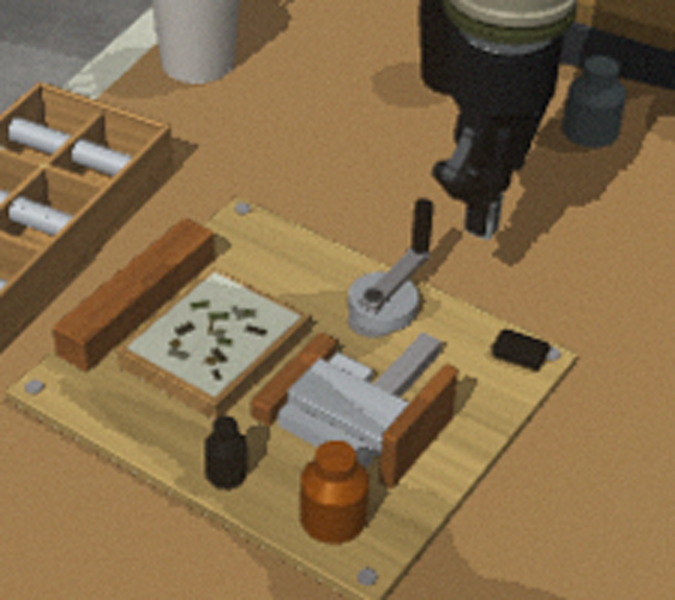

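The fingers are down behind the pin on the robot's side (crop ~ (480,225), pin (423,225)) and clear of everything. I'll push along the first part of the arc.

Emit:
carry_out(
  steps=[
    {"x": 1,"y": 0,"z": -0.2,"turn": 0,"hand": 0},
    {"x": 2,"y": 0,"z": -0.2,"turn": 0,"hand": 0},
    {"x": 2.5,"y": -0.1,"z": -0.2,"turn": 0,"hand": 0},
    {"x": 2.9,"y": -0.1,"z": -0.2,"turn": 0,"hand": 0},
    {"x": 3.5,"y": -0.3,"z": -0.2,"turn": 5,"hand": 0},
    {"x": 4.0,"y": -0.5,"z": -0.2,"turn": 10,"hand": 0},
    {"x": 4.6,"y": -0.6,"z": -0.2,"turn": 15,"hand": 0},
    {"x": 5.2,"y": -0.6,"z": -0.2,"turn": 20,"hand": 0},
    {"x": 5.8,"y": -0.6,"z": -0.2,"turn": 25,"hand": 0},
    {"x": 6.4,"y": -0.6,"z": -0.2,"turn": 30,"hand": 0},
    {"x": 6.4,"y": -0.6,"z": -0.2,"turn": 30,"hand": 0},
  ],
)

```text
time: 4.1
tcp_pos: [0.5742, -0.1214, 0.0598]
orientation: [-0.0, 0.98, 0.197, -0.0]
contact_force: [-0.8, -0.6, 0.2]
opening: 0.0
finger_force: 0.3
```

```bash
python3 - <<'E'
from h import *
a=cam("side");b=cam("top")
A=cv2.resize(cv2.cvtColor(a["pixels"],cv2.COLOR_RGB2BGR)[170:270,225:355],None,fx=3,fy=3,interpolation=cv2.INTER_CUBIC)
B=cv2.resize(cv2.cvtColor(b["pixels"],cv2.COLOR_RGB2BGR)[160:260,250:380],None,fx=3,fy=3,interpolation=cv2.INTER_CUBIC)
cv2.imwrite("pics/s2.png",np.hstack([A,B]))
s=r.get_state();print(s["tcp_pos"],s["contact_force"])
E
```

```text
[ 0.57409373 -0.12138117  0.05990463] [ 0.43001342 -0.59210694  0.51220543]
```

View pics/s2.png

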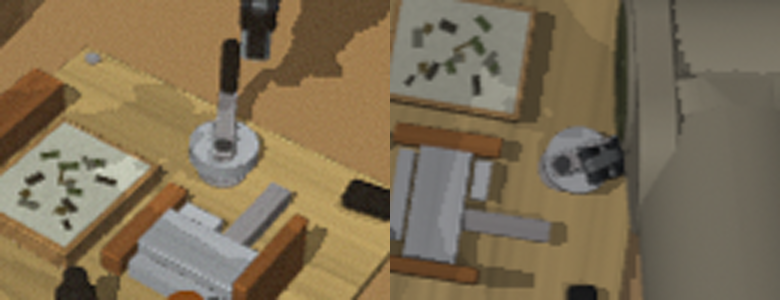

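The lever has turned: in the side crop the pin top is at (231,42) and the finger sits right behind it. I'll continue the arc, stopping short of the end.

Emit:
carry_out(
  steps=[
    {"x": 0.6,"y": 0.1,"z": 0,"turn": 5,"hand": 0},
    {"x": 1.1,"y": 0.3,"z": 0,"turn": 10,"hand": 0},
    {"x": 1.7,"y": 0.5,"z": 0,"turn": 15,"hand": 0},
    {"x": 2.2,"y": 0.7,"z": 0,"turn": 20,"hand": 0},
    {"x": 2.7,"y": 1.0,"z": 0,"turn": 25,"hand": 0},
    {"x": 3.2,"y": 1.3,"z": 0,"turn": 30,"hand": 0},
    {"x": 3.7,"y": 1.7,"z": 0,"turn": 35,"hand": 0},
    {"x": 4.1,"y": 2.1,"z": 0,"turn": 40,"hand": 0},
    {"x": 4.5,"y": 2.5,"z": 0,"turn": 45,"hand": 0},
    {"x": 4.8,"y": 3.0,"z": 0,"turn": 50,"hand": 0},
    {"x": 4.8,"y": 3.0,"z": 0,"turn": 50,"hand": 0},
    {"x": 4.8,"y": 3.0,"z": 0,"turn": 50,"hand": 0},
  ],
)

```text
time: 5.7
tcp_pos: [0.6222, -0.0915, 0.0601]
orientation: [0.0, 0.806, 0.592, 0.0]
contact_force: [0.8, -0.7, -0.9]
opening: -0.0001
finger_force: 0.3
```

```bash
python3 - <<'E'
from h import *
a=cam("side")
cv2.imwrite("pics/s3.png",cv2.resize(cv2.cvtColor(a["pixels"],cv2.COLOR_RGB2BGR)[165:265,225:355],None,fx=6,fy=6,interpolation=cv2.INTER_CUBIC))
p=np.array([.55468,.0129,-.1328])
for deg in (-20,-15,-10,-5,0,5):
    t=np.deg2rad(deg);X=W(p,[[.02+.065*np.cos(t),-.065+.065*np.sin(t),z] for z in(.037,.081)])
    print(deg,np.round((proj(a,X)-[225,165])*6).tolist())
print(np.round((proj(a,W(p,[[.02,-.065,.04]]))-[225,165])*6))
s=r.get_state();print(s["tcp_pos"],s["contact_force"])
E
```

```text
-20 [[348.0, 226.0], [351.0, 135.0]]
-15 [[336.0, 232.0], [339.0, 141.0]]
-10 [[325.0, 238.0], [328.0, 148.0]]
-5 [[315.0, 245.0], [317.0, 155.0]]
0 [[306.0, 253.0], [308.0, 163.0]]
5 [[298.0, 262.0], [299.0, 171.0]]
[[452. 317.]]
[ 0.62217431 -0.09147026  0.06012249] [ 0.78369724 -1.34900796 -1.85768139]
```

View pics/s3.png

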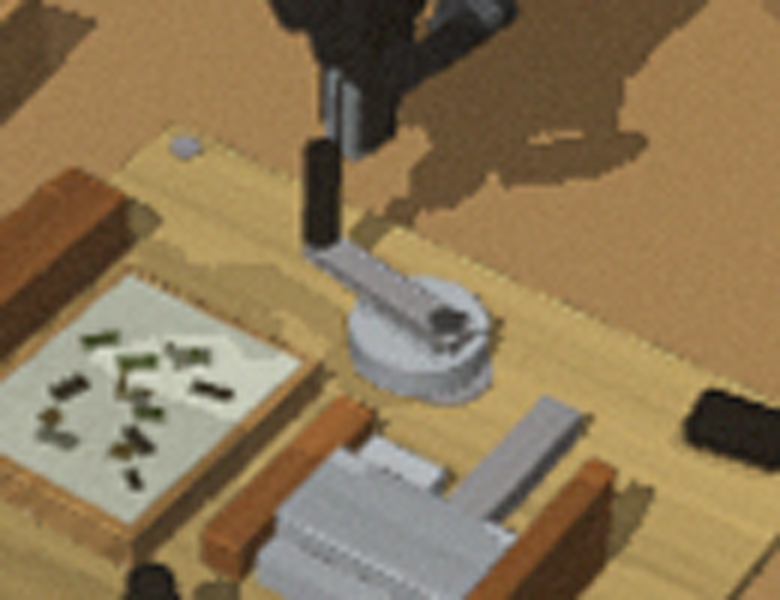

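The pin is at crop (322,147→243), which reads about -8°. I'll advance the remaining ~8°, back off to the right, and measure both views without the arm in the way.

Emit:
carry_out(
  steps=[
    {"x": 0.1,"y": 0.3,"z": 0,"turn": 3,"hand": 0},
    {"x": 0.3,"y": 0.5,"z": 0,"turn": 6,"hand": 0},
    {"x": 0.4,"y": 0.8,"z": 0,"turn": 9,"hand": 0},
    {"x": 0.4,"y": 0.8,"z": 0,"turn": 9,"hand": 0},
    {"x": 0.4,"y": 0.8,"z": 0,"turn": 9,"hand": 0},
    {"x": 0.4,"y": -1,"z": 0,"turn": 9,"hand": 0},
    {"x": 0.4,"y": -4,"z": 0,"turn": 9,"hand": 0},
    {"x": 0.4,"y": -7,"z": 4,"turn": 9,"hand": 0},
    {"x": -3,"y": -11,"z": 8,"turn": 0,"hand": 0},
    {"x": -8,"y": -15,"z": 8,"turn": -10,"hand": 0},
    {"x": -12,"y": -19,"z": 8,"turn": -20,"hand": 0},
    {"x": -12,"y": -19,"z": 8,"turn": -30,"hand": 0},
    {"x": -12,"y": -19,"z": 8,"turn": -30,"hand": 0},
  ],
)

```text
time: 7.38
tcp_pos: [0.5015, -0.2825, 0.1403]
orientation: [0.0, 0.931, 0.364, 0.0]
contact_force: [0.3, 1.1, -0.0]
opening: 0.0001
finger_force: 0.0
```

```bash
python3 - <<'E'
from h import *
a=cam("side");b=cam("top")
A=cv2.resize(cv2.cvtColor(a["pixels"],cv2.COLOR_RGB2BGR)[175:245,255:320],None,fx=6,fy=6,interpolation=cv2.INTER_CUBIC)
B=cv2.resize(cv2.cvtColor(b["pixels"],cv2.COLOR_RGB2BGR)[165:235,287:352],None,fx=6,fy=6,interpolation=cv2.INTER_CUBIC)
cv2.imwrite("pics/s4.png",np.hstack([A,B]))
p=np.array([.55468,.0129,-.1328])
for deg in (-10,-5,0,5):
    t=np.deg2rad(deg);X=W(p,[[.02+.065*np.cos(t),-.065+.065*np.sin(t),z] for z in(.037,.081)])
    print(deg,np.round((proj(a,X)-[255,175])*6).tolist(),np.round((proj(b,X)-[287,165])*6+[390,0]).tolist())
X=W(p,[[.02,-.065,.04]]);print(np.round((proj(a,X)-[255,175])*6),np.round((proj(b,X)-[287,165])*6+[390,0]))
E
```

```text
-10 [[145.0, 178.0], [148.0, 88.0]] [[563.0, 139.0], [569.0, 120.0]]
-5 [[135.0, 185.0], [137.0, 95.0]] [[548.0, 135.0], [554.0, 116.0]]
0 [[126.0, 193.0], [128.0, 103.0]] [[534.0, 132.0], [539.0, 113.0]]
5 [[118.0, 202.0], [119.0, 111.0]] [[519.0, 130.0], [524.0, 112.0]]
[[272. 257.]] [[510. 298.]]
```

View pics/s4.png

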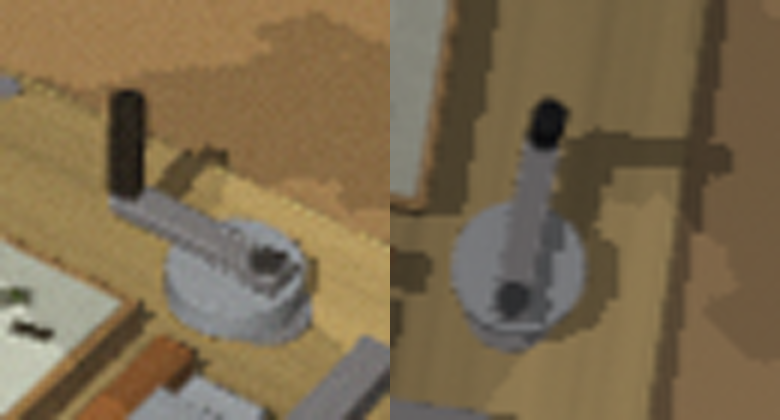

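Measured against the panel and board edges, the lever is about 2° short (top: pin (548,113), pivot (514,299)). A small second nudge should bring it straight.

Emit:
carry_out(
  steps=[
    {"x": 4,"y": 4,"z": 0,"turn": 10,"hand": 0},
    {"x": 9,"y": 8,"z": 0,"turn": 20,"hand": 0},
    {"x": 12.4,"y": 12,"z": -3,"turn": 30,"hand": 0},
    {"x": 12.4,"y": 14,"z": -6,"turn": 39,"hand": 0},
    {"x": 12.4,"y": 16.5,"z": -8,"turn": 39,"hand": 0},
    {"x": 12.4,"y": 18.5,"z": -8,"turn": 39,"hand": 0},
    {"x": 12.4,"y": 19.4,"z": -8,"turn": 39,"hand": 0},
    {"x": 12.4,"y": 19.8,"z": -8,"turn": 39,"hand": 0},
    {"x": 12.4,"y": 20.0,"z": -8,"turn": 39,"hand": 0},
    {"x": 12.4,"y": 20.0,"z": -8,"turn": 39,"hand": 0},
    {"x": 12.4,"y": 20.0,"z": -8,"turn": 39,"hand": 0},
    {"x": 12.4,"y": 18.5,"z": -8,"turn": 39,"hand": 0},
    {"x": 12.4,"y": 15,"z": -8,"turn": 39,"hand": 0},
    {"x": 12.4,"y": 12,"z": -4,"turn": 39,"hand": 0},
    {"x": 9,"y": 8,"z": 0,"turn": 30,"hand": 0},
    {"x": 4,"y": 4,"z": 0,"turn": 20,"hand": 0},
    {"x": 0,"y": 0,"z": 0,"turn": 10,"hand": 0},
    {"x": 0,"y": 0,"z": 0,"turn": 0,"hand": 0},
    {"x": 0,"y": 0,"z": 0,"turn": 0,"hand": 0},
  ],
)

```text
time: 9.85
tcp_pos: [0.5014, -0.2822, 0.14]
orientation: [-0.0, 0.931, 0.365, -0.0]
contact_force: [-0.0, 0.3, 0.6]
opening: 0.0
finger_force: 0.0
```

```bash
python3 - <<'E'
from h import *
a=cam("side");b=cam("top")
A=cv2.resize(cv2.cvtColor(a["pixels"],cv2.COLOR_RGB2BGR)[175:245,255:320],None,fx=6,fy=6,interpolation=cv2.INTER_CUBIC)
B=cv2.resize(cv2.cvtColor(b["pixels"],cv2.COLOR_RGB2BGR)[165:235,287:352],None,fx=6,fy=6,interpolation=cv2.INTER_CUBIC)
cv2.imwrite("pics/s5.png",np.hstack([A,B]))
p=np.array([.55468,.0129,-.1328])
s=r.get_state();x0=np.array(s["tcp_pos"]);print(x0,s["orientation"])
for n,L in (("behind",[-.13,.025,.048]),("contact at face-11mm",[-.0805-.011,.025,.048]),("flush+34mm",[-.0805-.011+.034,.025,.048])):
    print(n,np.round((W(p,[L])[0]-x0)*100,2))
E
```

```text
[ 0.50263673 -0.28052605  0.13997667] [-3.79760994e-04  9.30010586e-01  3.67532492e-01  1.82914614e-04]
behind [-7.35 33.54 -9.2 ]
contact at face-11mm [-3.53 33.03 -9.2 ]
flush+34mm [-0.16 32.58 -9.2 ]
```

View pics/s5.png

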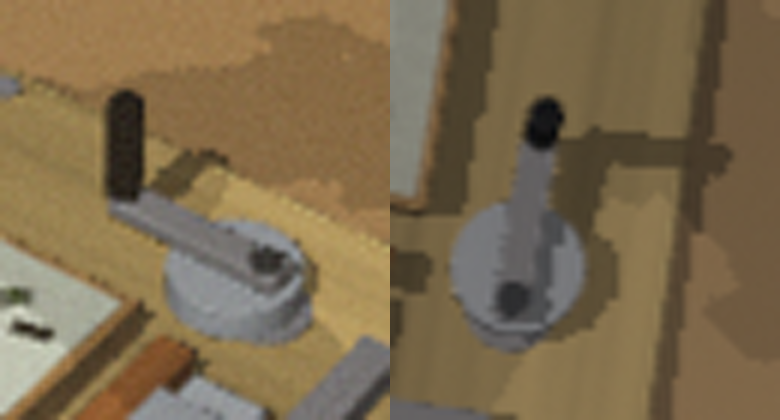

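The lever now reads within about 1° of straight (pin (545,113), pivot (514,299)). Next I'll move behind the push plate.

Emit:
carry_out(
  steps=[
    {"x": -2,"y": 5,"z": 0,"turn": -10,"hand": 0},
    {"x": -4,"y": 10,"z": 0,"turn": -20,"hand": 0},
    {"x": -6,"y": 15,"z": 0,"turn": -30,"hand": 0},
    {"x": -7,"y": 20,"z": 0,"turn": -40,"hand": 0},
    {"x": -7.2,"y": 25,"z": 0,"turn": -50,"hand": 0},
    {"x": -7.2,"y": 30,"z": 0,"turn": -50.5,"hand": 0},
    {"x": -7.2,"y": 33.5,"z": 0,"turn": -50.5,"hand": 0},
    {"x": -7.2,"y": 33.5,"z": -3,"turn": -50.5,"hand": 0},
    {"x": -7.2,"y": 33.5,"z": -6,"turn": -50.5,"hand": 0},
    {"x": -7.2,"y": 33.5,"z": -8,"turn": -50.5,"hand": 0},
    {"x": -7.2,"y": 33.5,"z": -9.2,"turn": -50.5,"hand": 0},
    {"x": -7.2,"y": 33.5,"z": -9.2,"turn": -50.5,"hand": 0},
    {"x": -7.2,"y": 33.5,"z": -9.2,"turn": -50.5,"hand": 0},
  ],
)

```text
time: 11.58
tcp_pos: [0.4308, 0.054, 0.0488]
orientation: [-0.0, 0.998, -0.066, 0.001]
contact_force: [0.9, 0.4, 0.5]
opening: 0.0002
finger_force: 0.0
```

Emit:
carry_out(
  steps=[
    {"x": 1.5,"y": -0.2,"z": 0,"turn": 0,"hand": 0},
    {"x": 2.8,"y": -0.4,"z": 0,"turn": 0,"hand": 0},
    {"x": 3.4,"y": -0.45,"z": 0,"turn": 0,"hand": 0},
    {"x": 3.8,"y": -0.5,"z": 0,"turn": 0,"hand": 0},
    {"x": 4.2,"y": -0.55,"z": 0,"turn": 0,"hand": 0},
    {"x": 4.6,"y": -0.6,"z": 0,"turn": 0,"hand": 0},
    {"x": 5.0,"y": -0.65,"z": 0,"turn": 0,"hand": 0},
    {"x": 5.4,"y": -0.7,"z": 0,"turn": 0,"hand": 0},
    {"x": 5.8,"y": -0.75,"z": 0,"turn": 0,"hand": 0},
  ],
)

```text
time: 12.7
tcp_pos: [0.488, 0.0461, 0.0479]
orientation: [0.0, 0.998, -0.067, -0.0]
contact_force: [-4.5, 0.4, 1.7]
opening: -0.0003
finger_force: 2.2
```

```bash
python3 - <<'E'
from h import *
b=cam("top");save(b,"pics/t6.png");a=cam("side");save(a,"pics/q6.png")
s=r.get_state();print(s["tcp_pos"],s["contact_force"])
E
```

```text
[0.48857218 0.04604582 0.0480514 ] [-3.55687112  0.28015972  0.39822773]
```

Contact force is about 4 N, as expected. I'll continue in fine steps.

Emit:
carry_out(
  steps=[
    {"x": 0.2,"y": -0.03,"z": 0,"turn": 0,"hand": 0},
    {"x": 0.4,"y": -0.05,"z": 0,"turn": 0,"hand": 0},
    {"x": 0.6,"y": -0.08,"z": 0,"turn": 0,"hand": 0},
    {"x": 0.7,"y": -0.1,"z": 0,"turn": 0,"hand": 0},
    {"x": 0.7,"y": -0.1,"z": 0,"turn": 0,"hand": 0},
  ],
)

```text
time: 13.42
tcp_pos: [0.4954, 0.0451, 0.0481]
orientation: [-0.0, 0.998, -0.067, 0.0]
contact_force: [-3.5, -0.0, 0.6]
opening: 0.0001
finger_force: 1.3
```

Emit:
carry_out(
  steps=[
    {"x": 0.1,"y": -0.01,"z": 0,"turn": 0,"hand": 0},
    {"x": 0.2,"y": -0.03,"z": 0,"turn": 0,"hand": 0},
    {"x": 0.2,"y": -0.03,"z": 0,"turn": 0,"hand": 0},
  ],
)

```text
time: 13.8
tcp_pos: [0.4974, 0.0449, 0.0481]
orientation: [-0.0, 0.998, -0.067, 0.0]
contact_force: [-4.1, 0.3, 0.7]
opening: -0.0
finger_force: 1.4
```

Emit:
carry_out(
  steps=[
    {"x": 0.1,"y": -0.01,"z": 0,"turn": 0,"hand": 0},
    {"x": 0.2,"y": -0.03,"z": 0,"turn": 0,"hand": 0},
    {"x": 0.2,"y": -0.03,"z": 0,"turn": 0,"hand": 0},
  ],
)

```text
time: 14.18
tcp_pos: [0.498, 0.0448, 0.0479]
orientation: [0.0, 0.998, -0.067, -0.001]
contact_force: [-9.5, 1.0, 5.9]
opening: -0.0
finger_force: 5.0
```

Emit:
carry_out(
  steps=[
    {"x": 0.1,"y": -0.01,"z": 0,"turn": 0,"hand": 0},
    {"x": 0.1,"y": -0.01,"z": 0,"turn": 0,"hand": 0},
    {"x": 0.1,"y": -0.01,"z": 0,"turn": 0,"hand": 0},
  ],
)

```text
time: 14.55
tcp_pos: [0.4981, 0.0448, 0.0478]
orientation: [0.0, 0.998, -0.067, -0.002]
contact_force: [-12.9, 1.1, 8.5]
opening: -0.0
finger_force: 7.5
```

Emit:
carry_out(
  steps=[
    {"x": -1,"y": 0.1,"z": 0,"turn": 0,"hand": 0},
    {"x": -3,"y": 0.4,"z": 0,"turn": 0,"hand": 0},
    {"x": -6,"y": 0.8,"z": 1,"turn": 0,"hand": 0},
    {"x": -6,"y": 0.8,"z": 6,"turn": 0,"hand": 0},
    {"x": -6,"y": 0.8,"z": 12,"turn": 0,"hand": 0},
    {"x": -6,"y": -5,"z": 14,"turn": 0,"hand": 0},
    {"x": -6,"y": -10,"z": 14,"turn": 0,"hand": 0},
    {"x": -6,"y": -15,"z": 14,"turn": 0,"hand": 0},
    {"x": -6,"y": -20,"z": 14,"turn": 0,"hand": 0},
    {"x": -6,"y": -25,"z": 14,"turn": 0,"hand": 0},
    {"x": -8,"y": -30,"z": 14,"turn": 0,"hand": 0},
    {"x": -10,"y": -34,"z": 14,"turn": 0,"hand": 0},
    {"x": -10,"y": -34,"z": 14,"turn": 0,"hand": 0},
  ],
)

```text
time: 16.18
tcp_pos: [0.3983, -0.2999, 0.1882]
orientation: [0.001, 0.997, -0.071, 0.0]
contact_force: [0.1, 0.1, -0.5]
opening: -0.0002
finger_force: 0.0
```

```bash
python3 - <<'E'
from h import *
a=cam("side");b=cam("top")
A=cv2.resize(cv2.cvtColor(a["pixels"],cv2.COLOR_RGB2BGR)[180:330,175:305],None,fx=3,fy=4,interpolation=cv2.INTER_CUBIC)
A=cv2.resize(cv2.cvtColor(a["pixels"],cv2.COLOR_RGB2BGR)[180:320,175:310],None,fx=2.8,fy=2.8,interpolation=cv2.INTER_CUBIC)
B=cv2.resize(cv2.cvtColor(b["pixels"],cv2.COLOR_RGB2BGR)[130:270,215:350],None,fx=2.8,fy=2.8,interpolation=cv2.INTER_CUBIC)
cv2.imwrite("pics/s7.png",np.hstack([A,B]))
E
```

```text
(no output)
```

View pics/s7.png

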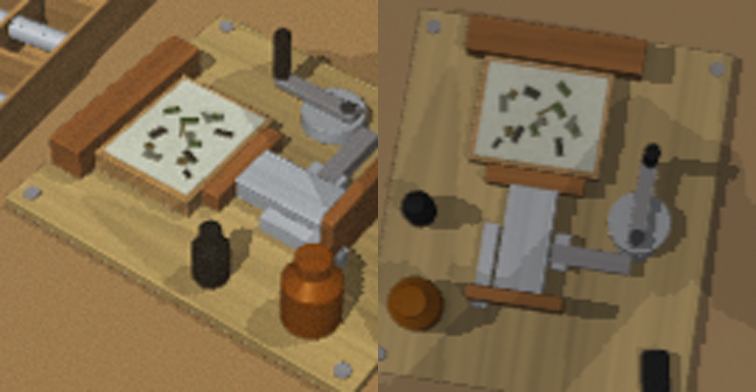

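The panel's far edge (top crop (487,58)–(612,74)) meets the fence line, and the jaw is against the panel. The lever points at the fence, and the bottles and eraser haven't moved. I'm handing it in.

```bash
python3 -c "
from workcell import r
print(r.close_job())"
```

```text
the job is handed in; nothing more can be done
None
```

I turned the cam to within about 1° of its low point, then pushed the slide until it stalled (13 N) with the panel flush against the fence; the arm backed clear and the job was handed in at about 16 s, with no verdict returned.

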